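# Switch on the bench battery charger

### The job

Get the docked battery pack charging by pressing with the fingers, in this order: press down the raised end of the big rocker on the power strip so that it tips fully over and stays, then tip the charger's rocker fully over in the same way, and last press the charger's long bar key fully down and let it spring back up. Leave the charger's small square key and the strip's small round button unpressed, and pick up or shift nothing: both battery packs and everything else on the bench stay where they are.

Things in the scene. Friction and masses are not known exactly. Their poses are not given: they have to be found in the camera images.
- strip: Bench power strip, screwed down: aluminium bar 250 x 70 x 40 mm with black end caps (266 mm in all), lying along its x. Origin: centre of its underside. On its top (z = 40 mm), from the end nearer the robot (-x): rocker centred at x = -75 mm, small round button at x = 8, empty flat socket at x = 50, black adapter block at x = 76 to 118 mm, its top at z = 70 mm.
- strip_rocker (a joint): Strip's rocker: black paddle 56 mm (strip's x) x 32 mm, pivoting about the strip's y at strip x = -75, y = 0, z = 52 mm (middle of its top face). 0 rad = off: tilted 0.2 rad, +x end (towards the round button) up. 0.4 rad = on: fully over, against a hard stop. Starts at 0 to 0.03. No spring: friction (0.05 N m, about 2 to 5 N at the raised end) keeps it where it is left.
- strip_rocker_end (a point): Place to press: on the top face of the strip's rocker, 22 mm from the pivot (6 mm short of the tip), on the end raised when off. Moves with the rocker: about 56 mm above the bench when off, 48 mm when fully on. Press here or further out: a finger reaching over the pivot cannot tip it fully.
- reset_button (a joint): The small round button on the strip (16 mm across in a grey collar 32 mm across, top 57 mm above the bench): travel in m, 0 = up. Must not be pressed.
- charger: Battery charger, screwed down: grey box 180 (x) x 210 (y) x 40 mm, origin at the centre of its underside. Its front deck (-x side, towards the robot, z = 40 mm) has three black controls, all at x = -45 mm: rocker at y = 68 mm, long bar key at y = 0, small square key at y = -68 mm. Behind, x = 0 to 90 mm, in a low frame, stands the docked battery pack, its top at z = 85 mm.
- charger_rocker (a joint): Charger's rocker: same paddle and friction as the strip's (56 mm along the charger's x, 32 mm wide), pivot at charger x = -45, y = 68, z = 52 mm. 0 rad = off: tilted 0.2 rad with its front (-x) end, towards the robot, up. 0.4 rad = on: front end fully down. Starts at 0 to 0.03, stays where it is left.
- charger_rocker_end (a point): Point on the top face of the charger's rocker, 22 mm from the pivot on the end that is raised when off (its front end, towards the robot): the place to press. It moves with the rocker: about 56 mm above the bench when off, 48 mm when on.
- bar_key (a joint): The long bar key of the charger (52 mm along the charger's x, 18 mm along y): spring key, travel in m, 0 = up, 0.006 = fully down against its stop. 1.5 N starts it, 5 N takes it fully down; it springs back when released.
- bar_key_top (a point): Centre of the bar key's top face, 52 mm above the bench when up, 46 mm when fully down (the deck around it is at 40 mm).
- square_key (a joint): The small square key of the charger (22 x 22 mm, top 52 mm above the bench): travel in m, 0 = up. Must not be pressed.
- docked_pack: Battery pack, black with a grey top, 72 x 110 x 45 mm, standing loose in the charger's frame. Origin: centre of its underside. It must stay docked.
- spare_pack: A like battery pack lying on the bench beside the power strip, 72 x 110 x 45 mm, origin at the centre of its underside. Loose; it must stay where it stands.
- screwdriver: Screwdriver with a wooden handle, 180 mm, lying on the bench between strip and charger. Loose; it must stay where it stands.
- tape_roll: Roll of paper tape lying flat, 84 mm across, 24 mm high, near the robot. Loose; it must stay where it stands.
- screw_jar: Glass jar, 70 mm across, 85 mm high, at the far side of the bench. Loose; it must stay where it stands.
- mug: White mug, 80 mm across, 90 mm high, at the right side of the bench. Loose; it must stay where it stands.
- offcut: Wood offcut 60 x 160 x 38 mm, at the left side of the bench. Loose; it must stay where it stands.
- wrench: Steel wrench 170 mm long, lying at the far side. Loose; it must stay where it stands.

How it is judged (in metres and radians):
On the way, in this order (a step that is already met when the one before it is completed fails the run):
1. the strip's rocker is tipped over (beyond 0.3 of 0.4 rad) (value of joint strip_rocker above 0.3 rad), for 0.1 s.
2. the charger's rocker is tipped over (beyond 0.3 of 0.4 rad) (value of joint charger_rocker above 0.3 rad), for 0.1 s.
3. the bar key is pressed down (beyond 4.5 of 6 mm) (value of joint bar_key above 0.0045 m), for 0.05 s.
At the end, for the whole second after the job is handed in: Both rockers stay tipped over (beyond 0.3 of 0.4 rad), bar key, square key and round button are up (within 1 mm), the docked pack is within 20 mm and every other loose thing within 30 mm of where it started (value of joint each of strip_rocker, charger_rocker above 0.3 rad and value of joint each of bar_key, square_key, reset_button below 0.001 m and distance of docked_pack from where it was at the start of the episode below 0.02 m and distance of each of spare_pack, screwdriver, tape_roll, screw_jar, mug, offcut, wrench from where it was at the start of the episode below 0.03 m); the robot touches nothing.
It fails at once if the charger's rocker is tipped (beyond 0.2 rad) before the strip is on (value of joint charger_rocker above 0.2 rad and value of joint strip_rocker below 0.3 rad).
It fails at once if the bar key is pressed (beyond 3 mm) before the charger's rocker is on (value of joint bar_key above 0.003 m and value of joint charger_rocker below 0.3 rad).
It fails at once if the small square key is pressed (beyond 3 mm) (value of joint square_key above 0.003 m).
It fails at once if the small round button is pressed (beyond 3 mm) (value of joint reset_button above 0.003 m).
It fails at once if the docked pack is lifted or shifted more than 20 mm, or another loose thing more than 30 mm (distance of docked_pack from where it was at the start of the episode above 0.02 m or distance of any of spare_pack, screwdriver, tape_roll, screw_jar, mug, offcut, wrench from where it was at the start of the episode above 0.03 m).
It also fails if it takes over 45 s, if anything falls off the work surface, if the arm or the gripper's body presses on something with over 40 N, if the wrist force passes 120 N, or if a joint passes its speed limit or range.

### The arm

A 6-joint arm with a two-finger parallel gripper is mounted at the origin on the work surface. World frame = base frame: x ahead of the robot, y to its left, z up, the work surface at z = 0. Lengths are in mm, angles in rad, forces in N, time in s.
With the tool pointing down it reaches from about 300 to 775 mm from the base axis. Payload 14.6 kg.
Tool frame: the origin (TCP) lies at the very end of the fingers, on their centre line; the grasp point (between the pads) lies 19 mm behind it; y points along the fingers, z is the direction in which the jaws open and shut, and the axes are right-handed (so a half turn about y gives the same grasp; the last joint's range is limited). The gripper opens to 94 mm and grips with 3 to 60 N. Pads are 16 mm wide; open, the fingers measure 119 mm over their backs; the gripper's body (75 mm by 177 mm) begins 78 mm behind the grasp point.
Start: joints at [1.149, 0.3, 1.521, -0, 1.321, -0.067], TCP at [191.068, 515.735, 205.446] pointing down, gripper open.
Joint ranges: [-3.03, 3.03], [-0.79, 2.21], [0.23, 2.52], [-1.04, 4.18], [0, 3.07], [-2.55, 2.55]. Speed limits (rad/s): [2.22, 2.22, 2.57, 3.14, 3.14, 3.14].

### API

Orientations are given as [roll, pitch, yaw] about the fixed x, y, z axes, in that order (R = Rz(yaw) Ry(pitch) Rx(roll)).
In Python, from cell import manip, imaging, ticket gives the robot as it stands.
- The arm moves only by the shell command python3 -m inch 'ROWS' [FORCE]. ROWS is JSON, a list of rows, each a list of 3 entries, a list of its own where there are three numbers: the turn, a rotation vector about the world's x, y, z in degrees, then the shift along the world's x, y, z in m, then the finger opening in m, from 0 to 0.094. In form: [[[wx, wy, wz], [tx, ty, tz], jaw], ...]. A call has exactly 10 rows; each row shifts and turns the commanded pose from where the row before left it; what a row does not reach is not made up. A row lasts 1/12 s, in which the tool goes at most 41.7 mm and 7.16 degrees, less where a joint would pass 70% of its speed; a pose out of reach is approached as far as the arm can. A call with a gripper value outside its range is refused whole. The fingers move at their own pace and stop on an object; FORCE is the grip in N (left out, the last holds). Time passes only in rows, so rows that do not move let the fingers close, or fill a call up. It gives the time, the measured TCP pose, the force and the opening at its end, in the units of the state.
- manip.read_state(): the state, without advancing time (a new reading comes with each control period).
- imaging.camera(name): name is "side" or "top" or "wrist"; returns a dict with "pixels" (420x560x3 uint8, red, green, blue), "depth" (420x560 float32, mm along the optical axis (not along the pixel's ray), 0 where there is no reading), "mtx" (3x3 intrinsics, pixels), "dist" ([k1, k2, p1, p2, k3] as OpenCV has them; the pictures are not rectified), "pose" (4x4, takes a point from camera to world coordinates); the wrist camera has in their place "hand_eye" (4x4, takes a point from camera to tool coordinates, whose origin is the TCP and whose axes are the tool frame's). Camera axes: x right, y up, looking along -z (the intrinsics and any distortion apply to the point x, -y, -z); pixel columns grow to the right and rows downward; lengths in mm; the calibration is good to about 2 mm. A picture is of the moment at which its call begins: read the wrist's pose just before it.
- ticket.sign_off(): hands the job in, once; it reports no verdict.
The state is a dict: "clock": time; "joints": joint angles; "qd": joint speeds; "effort": joint torques, N m; "eef_pos": TCP position; "eef_rot": TCP orientation; "wrist_force": force on the tool from outside, world axes, zero at the start; "moment": the same for the moment, N m; "finger_gap": finger opening in mm.
Only numpy, scipy, OpenCV 4.12 (cv2) and the standard library are available. Lean on these libraries where they do the work, as an engineer would, in place of code of your own. Each camera call takes 0.05 s, during which the arm holds its last target. There are 200 camera calls.

## Working session

There is one attempt and no reset: what is moved stays moved. The work goes in short steps, Python scripts to look and compute and a shell command to move; the robot and the scene stay as the last step left them, time stands still between calls to the robot, and variables do not carry over. Pictures are saved under pics/ and viewed, on a budget of 10 in all, crops included, one or two more only if the job needs it, and the job is handed in when it is done.

```bash
ls; mkdir -p pics; python3 - <<'E'
from cell import manip, imaging
import cv2, numpy as np
print(manip.read_state())
for n in ("top","side"):
    c=imaging.camera(n); np.savez(f"{n}.npz",**c)
    cv2.imwrite(f"pics/{n}0.png",c["pixels"][:,:,::-1])
    print(n,c["mtx"].tolist(),c["dist"],np.round(c["pose"],3).tolist(),(c["depth"]>0).mean())
E
```

```text
pics
{'clock': 0.0, 'joints': array([ 1.14943372e+00,  3.00478248e-01,  1.52156772e+00, -1.02102775e-05,
        1.32067776e+00, -6.65865550e-02]), 'qd': array([ 0.00036019,  0.00049332, -0.00133143,  0.00237579, -0.00063167,
        0.00068678]), 'effort': array([ 2.34013634e-03, -5.31807876e+01, -3.52752793e+01,  7.09980517e-02,
        2.41208839e-02, -1.26974728e-04]), 'eef_pos': array([190.95430205, 515.51866301, 204.88805552]), 'eef_rot': array([-1.57192555e+00,  6.53908980e-05, -3.54773552e-01]), 'wrist_force': array([-0.16378121, -0.88686697,  0.29692157]), 'moment': array([ 0.01120146, -0.04286497,  0.0008065 ]), 'finger_gap': 93.9326147269757}
top [[460.3303328278577, 0.0, 284.69528713965195], [0.0, 460.3303328278577, 210.82190031904128], [0.0, 0.0, 1.0]] [-0.04495834  0.          0.          0.          0.        ] [[-0.03, 0.977, -0.21, 351.376], [-1.0, -0.029, 0.01, 32.163], [0.003, 0.211, 0.978, 1187.35], [0.0, 0.0, 0.0, 1.0]] 0.9958971088435374
side [[386.58819563085564, 0.0, 281.8087705148643], [0.0, 386.58819563085564, 215.2429856109714], [0.0, 0.0, 1.0]] [0.01038567 0.         0.         0.         0.        ] [[0.764, 0.443, -0.47, 6.627], [-0.645, 0.521, -0.559, -659.951], [-0.003, 0.73, 0.683, 895.194], [0.0, 0.0, 0.0, 1.0]] 0.995875850340136
```

View pics/top0.png

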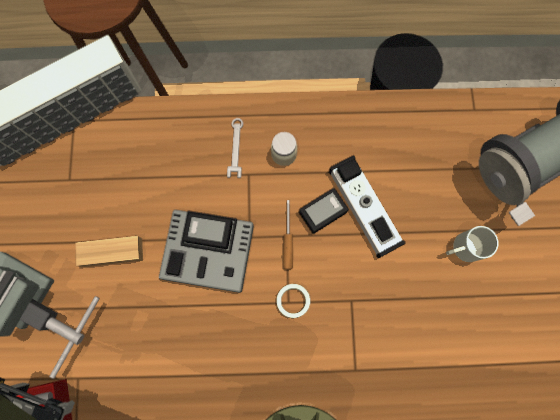

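View pics/side0.png

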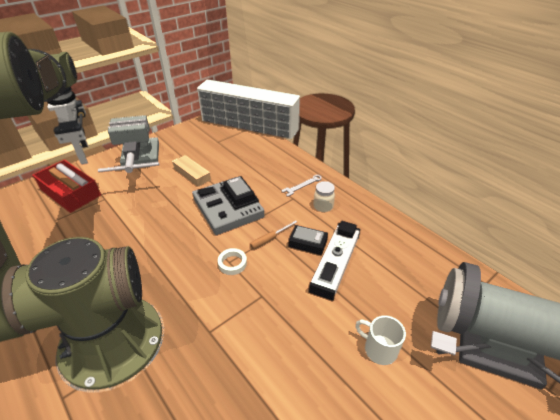

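The top view shows the charger around (207,250), with its rocker at (175,263), bar key at (202,267) and square key at (229,272). The strip's rocker is at (383,231), its round button at (366,201) and its adapter at (346,168). The side view agrees and nothing else crowds the controls.

```bash
cat > h.py <<'E'
import numpy as np, cv2
def ray(c,uv,z,T=None):
    T=c["pose"] if T is None else T
    p=cv2.undistortPoints(np.float64(uv).reshape(-1,1,2),c["mtx"],c["dist"]).reshape(-1,2)
    d=np.c_[p[:,0],-p[:,1],-np.ones(len(p))]@T[:3,:3].T; o=T[:3,3]
    return o+d*((np.array(z)-o[2])/d[:,2])[:,None]
def dep(c,uv,T=None):
    T=c["pose"] if T is None else T
    p=cv2.undistortPoints(np.float64(uv).reshape(-1,1,2),c["mtx"],c["dist"]).reshape(-1,2)
    z=np.array([c["depth"][int(v),int(u)] for u,v in np.round(uv)])
    return (np.c_[p[:,0],-p[:,1],-np.ones(len(p))]*z[:,None])@T[:3,:3].T+T[:3,3]
def blobs(m,amin):
    n,l,s,ct=cv2.connectedComponentsWithStats(m.astype(np.uint8))
    return [(ct[i],s[i],(l==i)) for i in range(1,n) if s[i,4]>=amin]
E
python3 - <<'E'
from h import *
for n,w in (("top",[(160,205,255,295),(328,150,408,262)]),("side",[(190,175,265,232),(300,218,362,300)])):
    c=np.load(n+".npz"); px=c["pixels"].max(2)
    for x0,y0,x1,y1 in w:
        m=np.zeros(px.shape,bool); m[y0:y1,x0:x1]=px[y0:y1,x0:x1]<60
        for ct,s,l in blobs(m,25):
            print(n,np.round(ct,1),s[4],"z52",np.round(ray(c,[ct],[52])[0],1),"depth",np.round(dep(c,[ct])[0],1))
E
```

```text
top [209.4 233.6] 939 z52 [543.3 210.8  52. ] depth [537.6 205.5  85.3]
top [174.7 263.4] 306 z52 [471.2 296.4  52. ] depth [471.1 296.2  52.7]
top [201.6 267.4] 142 z52 [459.4 229.6  52. ] depth [459.1 229.   55.4]
top [228.8 271.8] 68 z52 [446.7 162.8  52. ] depth [446.7 162.8  52.4]
top [347.  168.7] 427 z52 [ 702. -143.   52.] depth [ 696.1 -140.1   71.1]
top [337.4 207.6] 202 z52 [ 600.3 -112.7   52. ] depth [ 601.5 -113.4   46.5]
top [381.4 229. ] 283 z52 [ 542.  -220.1   52. ] depth [ 541.8 -219.8   53.3]
top [390.2 249. ] 108 z52 [ 490.8 -238.4   52. ] depth [ 492.  -240.6   42.6]
side [238.2 197.1] 434 z52 [531.9 192.6  52. ] depth [516.8 168.1  76.2]
side [205.8 191.5] 99 z52 [464.8 288.3  52. ] depth [466.7 292.2  48.5]
side [214.  202.5] 64 z52 [454.9 221.8  52. ] depth [456.5 224.8  49.1]
side [222.  214.5] 32 z52 [442.5 156.   52. ] depth [444.9 160.4  47.4]
side [346.2 229.1] 205 z52 [ 696.7 -146.2   52. ] depth [ 682.5 -156.8   69.3]
side [313.4 245.8] 278 z52 [ 572.  -131.1   52. ] depth [ 582.8 -121.    35.9]
side [328.2 271.3] 161 z52 [ 537.5 -226.7   52. ] depth [ 538.  -226.2   51.2]
side [321.3 291.3] 241 z52 [ 476.3 -262.    52. ] depth [ 489.3 -251.    28.7]
```

Measured in the top view: the strip has yaw of about 27.4° and its press point is about (562,-210). The charger has yaw of about -10.4°, its rocker end is about (449,300) and its bar is (459,229). Known spacings check out (136 mm and 172 mm, within 2 mm). I'll move over the strip at a safe height with the fingers closed and the jaw axis across the paddle.

```bash
R='[[0,0,2.39],[0.0186,-0.0362,0],0]'; python3 -m inch '[[[0,0,2.39],[0.0186,-0.0362,0],0],[[0,0,2.39],[0.0186,-0.0362,0],0],[[0,0,2.39],[0.0186,-0.0362,0],0],[[0,0,2.39],[0.0186,-0.0362,0],0],[[0,0,2.39],[0.0186,-0.0362,0],0],[[0,0,2.39],[0.0186,-0.0362,0],0],[[0,0,2.39],[0.0186,-0.0362,0],0],[[0,0,2.39],[0.0186,-0.0362,0],0],[[0,0,2.39],[0.0186,-0.0362,0],0],[[0,0,2.39],[0.0186,-0.0362,0],0]]' 10
```

```text
clock: 0.93
eef_pos: [377.4, 151.8, 205.5]
eef_rot: [-1.571, -0.0, 0.065]
wrist_force: [0.6, 0.5, 0.1]
finger_gap: 30.8
```

```bash
python3 -m inch '[[[0,0,2.39],[0.0186,-0.0362,-0.004],0],[[0,0,2.39],[0.0186,-0.0362,-0.004],0],[[0,0,2.39],[0.0186,-0.0362,-0.004],0],[[0,0,2.39],[0.0186,-0.0362,-0.004],0],[[0,0,2.39],[0.0186,-0.0362,-0.004],0],[[0,0,2.39],[0.0186,-0.0362,-0.004],0],[[0,0,2.39],[0.0186,-0.0362,-0.004],0],[[0,0,2.39],[0.0186,-0.0362,-0.004],0],[[0,0,2.39],[0.0186,-0.0362,-0.004],0],[[0,0,2.39],[0.0186,-0.0362,-0.004],0]]'
cat > w.py <<'E'
import sys
from h import *
from cell import manip, imaging
from scipy.spatial.transform import Rotation as R
s=manip.read_state(); c=imaging.camera("wrist"); T=np.eye(4)
T[:3,:3]=R.from_euler("xyz",s["eef_rot"]).as_matrix(); T[:3,3]=s["eef_pos"]; T=T@c["hand_eye"]
px=c["pixels"].max(2); cv2.imwrite(f"pics/{sys.argv[1]}.png",c["pixels"][:,:,::-1])
print(s["eef_pos"],s["eef_rot"],s["wrist_force"],s["finger_gap"])
for ct,a,l in blobs(px<60,150):
    q=cv2.minAreaRect(np.argwhere(l)[:,::-1].astype(np.float32))
    print(np.round(ct),a[4],"z52",np.round(ray(c,[ct],[52],T)[0],1),"d",np.round(dep(c,[ct],T)[0],1),"corners",np.round(ray(c,cv2.boxPoints(q),[52]*4,T)[:,:2]).tolist())
E
python3 w.py w1
```

```text
clock: 1.77
eef_pos: [563.5, -210.3, 164.8]
eef_rot: [-1.57, 0.0, 0.481]
wrist_force: [0.1, 0.6, 1.2]
finger_gap: 0.2
[ 563.45661794 -210.2584153   164.8161216 ] [-1.57033416e+00  2.78480380e-04  4.81313838e-01] [0.11120881 0.56089975 1.21586826] 0.1965993280551058
[273. 120.] 909 z52 [ 495.2 -246.1   52. ] d [ 495.3 -246.1   42.7] corners [[515.0, -275.0], [506.0, -279.0], [476.0, -217.0], [484.0, -213.0]]
[271. 181.] 2189 z52 [ 542.5 -223.1   52. ] d [ 542.3 -223.2   53.2] corners [[525.0, -250.0], [511.0, -222.0], [560.0, -195.0], [576.0, -224.0]]
[378. 344.] 19273 z52 [643.8 -44.2  52. ] d [ 525.2 -202.2  278.8] corners [[595.0, -188.0], [469.0, 47.0], [624.0, 188.0], [772.0, -92.0]]
[274. 313.] 841 z52 [ 661.1 -158.6   52. ] d [ 666.9 -155.5   42. ] corners [[601.0, -195.0], [597.0, -187.0], [729.0, -118.0], [734.0, -126.0]]
[533. 304.] 1066 z52 [531.9  69.7  52. ] d [ 502.3 -159.9  263.5] corners [[560.0, 54.0], [489.0, 63.0], [496.0, 92.0], [569.0, 84.0]]
[184. 363.] 13379 z52 [ 759.4 -214.2   52. ] d [ 544.1 -241.2  286.5] corners [[785.0, -406.0], [659.0, -167.0], [787.0, -101.0], [930.0, -371.0]]
```

View pics/w1.png

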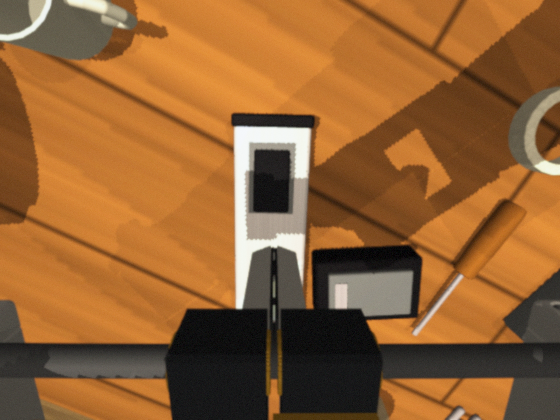

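The wrist view shows the fingertip (273,250) in line with the strip rocker (271,181). The wrist estimate of the pivot, (542.5,-223), agrees with the top view to 3 mm. I'll descend now.

```bash
python3 -m inch '[[[0,0,0],[0,-0.0005,-0.02],0],[[0,0,0],[0,0,-0.02],0],[[0,0,0],[0,0,-0.02],0],[[0,0,0],[0,0,-0.02],0],[[0,0,0],[0,0,-0.02],0],[[0,0,0],[0,0,-0.003],0],[[0,0,0],[0,0,-0.002],0],[[0,0,0],[0,0,-0.002],0],[[0,0,0],[0,0,-0.002],0],[[0,0,0],[0,0,-0.001],0]]'; python3 -m inch '[[[0,0,0],[0,0,-0.001],0],[[0,0,0],[0,0,-0.001],0],[[0,0,0],[0,0,-0.001],0],[[0,0,0],[0,0,-0.001],0],[[0,0,0],[0,0,-0.0005],0],[[0,0,0],[0,0,-0.0005],0],[[0,0,0],[0,0,-0.0005],0],[[0,0,0],[0,0,0],0],[[0,0,0],[0,0,0],0],[[0,0,0],[0,0,0],0]]'
```

```text
clock: 2.65
eef_pos: [563.7, -208.9, 56.5]
eef_rot: [-1.572, -0.001, 0.479]
wrist_force: [1.3, 1.4, 2.9]
finger_gap: 0.7
clock: 3.48
eef_pos: [563.0, -208.8, 49.9]
eef_rot: [-1.571, 0.0, 0.479]
wrist_force: [0.8, -1.2, 1.7]
finger_gap: 0.8
```

```bash
python3 -m inch '[[[0,0,0],[0,0,-0.0005],0],[[0,0,0],[0,0,-0.0005],0],[[0,0,0],[0,0,-0.0005],0],[[0,0,0],[0,0,-0.0005],0],[[0,0,0],[0,0,0],0],[[0,0,0],[0,0,0],0],[[0,0,0],[0,0,0],0],[[0,0,0],[0,0,0],0],[[0,0,0],[0,0,0],0],[[0,0,0],[0,0,0],0]]'
```

```text
clock: 4.32
eef_pos: [563.0, -208.9, 48.3]
eef_rot: [-1.571, 0.0, 0.479]
wrist_force: [-0.9, -0.7, 7.1]
finger_gap: 0.2
```

```bash
python3 -m inch '[[[0,0,0],[0,0,-0.0005],0],[[0,0,0],[0,0,-0.0005],0],[[0,0,0],[0,0,-0.0003],0],[[0,0,0],[0,0,0],0],[[0,0,0],[0,0,0],0],[[0,0,0],[0,0,0],0],[[0,0,0],[0,0,0],0],[[0,0,0],[0,0,0],0],[[0,0,0],[0,0,0],0],[[0,0,0],[0,0,0],0]]'
```

```text
clock: 5.15
eef_pos: [563.2, -209.0, 48.0]
eef_rot: [-1.572, -0.0, 0.48]
wrist_force: [-4.7, 0.1, 16.7]
finger_gap: 0.6
```

The force rose to 17 N with the tip stuck at 48.0 mm, so it is on the hard stop. I'll lift and check the tilt from depth.

```bash
python3 -m inch '[[[0,0,0],[0,0,0.004],0],[[0,0,0],[0,0,0.012],0],[[0,0,0],[0,0,0.012],0],[[0,0,0],[0,0,0.012],0],[[0,0,0],[0,0,0.012],0],[[0,0,0],[0,0,0.016],0],[[0,0,0],[0,0,0.016],0],[[0,0,0],[0,0,0.016],0],[[0,0,0],[0,0,0.016],0],[[0,0,0],[0,0,0],0]]'
cat > slope.py <<'E'
import sys
from h import *
from cell import manip, imaging
from scipy.spatial.transform import Rotation as R
# rocker pivot x,y, outward direction (deg) to pressed end
cx,cy,a=map(float,sys.argv[1:4]); d=np.array([np.cos(np.radians(a)),np.sin(np.radians(a))]); n=np.array([-d[1],d[0]])
def rep(c,T,name):
    v,u=np.mgrid[0:420,0:560]; uv=np.c_[u.ravel(),v.ravel()].astype(float)
    P=dep(c,uv,T); q=P[:,:2]-[cx,cy]; r=q@d; t=q@n
    m=(abs(r)<24)&(abs(t)<12)&(P[:,2]>44)&(P[:,2]<64)&(c["pixels"].max(2).ravel()<60)
    if m.sum()>20: 
        f=np.polyfit(r[m],P[m,2],1); print(name,m.sum(),"slope toward pressed end",np.round(f,3),"rms",np.std(P[m,2]-np.polyval(f,r[m])))
    else: print(name,m.sum())
for nm in ("wrist","top","side"):
    s=manip.read_state(); c=imaging.camera(nm); T=c.get("pose")
    if nm=="wrist":
        T=np.eye(4); T[:3,:3]=R.from_euler("xyz",s["eef_rot"]).as_matrix(); T[:3,3]=s["eef_pos"]; T=T@c["hand_eye"]
        cv2.imwrite(f"pics/{sys.argv[4]}.png",c["pixels"][:,:,::-1])
    rep(c,T,nm)
    if nm!="wrist": rep(np.load(nm+".npz"),T,nm+" at start")
E
python3 slope.py 542 -222 27.5 w2
```

```text
clock: 5.98
eef_pos: [564.2, -209.2, 166.8]
eef_rot: [-1.575, -0.003, 0.48]
wrist_force: [-0.2, 0.1, 1.5]
finger_gap: 0.4
wrist 1359 slope toward pressed end [-0.204 52.205] rms 0.6648406982502395
top 0
top at start 179 slope toward pressed end [ 0.193 52.93 ] rms 2.147395106199619
side 94 slope toward pressed end [-0.195 50.142] rms 1.2591209246479407
side at start 125 slope toward pressed end [ 0.201 51.019] rms 1.8644070802350683
```

The strip rocker slope went from +0.20 to -0.20, so it is fully over. Next is the charger: I'll hover where the wrist camera can see its deck.

```bash
python3 -m inch '[[[0,0,-3.17],[-0.007,0.0392,0],0],[[0,0,-3.17],[-0.007,0.0392,0],0],[[0,0,-3.17],[-0.007,0.0392,0],0],[[0,0,-3.17],[-0.007,0.0392,0],0],[[0,0,-3.17],[-0.007,0.0392,0],0],[[0,0,-3.17],[-0.007,0.0392,0],0],[[0,0,-3.17],[-0.007,0.0392,0],0],[[0,0,-3.17],[-0.007,0.0392,0],0],[[0,0,-3.17],[-0.007,0.0392,0],0],[[0,0,-3.17],[-0.007,0.0392,0],0]]'; python3 -m inch '[[[0,0,-3.17],[0,0.04,0],0],[[0,0,-3.17],[0,0.04,0],0],[[0,0,0],[0,0,0],0],[[0,0,0],[0,0,0],0],[[0,0,0],[0,0,0],0],[[0,0,0],[0,0,0],0],[[0,0,0],[0,0,0],0],[[0,0,0],[0,0,0],0],[[0,0,0],[0,0,0],0],[[0,0,0],[0,0,0],0]]'; python3 w.py w3
```

```text
clock: 6.97
eef_pos: [491.9, 184.9, 161.7]
eef_rot: [-1.571, 0.001, -0.077]
wrist_force: [0.6, -0.2, 0.5]
finger_gap: 0.4
clock: 7.8
eef_pos: [493.2, 262.8, 162.7]
eef_rot: [-1.571, -0.0, -0.185]
wrist_force: [0.2, 0.4, 0.7]
finger_gap: 0.6
[493.20333361 262.82006377 162.7275391 ] [-1.57071559e+00 -8.56391134e-05 -1.85112058e-01] [0.1596176  0.44728947 0.70080644] 0.5670587500622729
[306. 177.] 2466 z52 [470.2 297.2  52. ] d [469.9 297.1  53.7] corners [[495.0, 273.0], [439.0, 286.0], [447.0, 320.0], [504.0, 308.0]]
[231. 179.] 1163 z52 [460.  231.7  52. ] d [460.  231.6  51.9] corners [[434.0, 228.0], [437.0, 245.0], [487.0, 235.0], [484.0, 217.0]]
[156. 179.] 652 z52 [447.4 166.3  52. ] d [447.4 166.4  52.4] corners [[435.0, 157.0], [439.0, 181.0], [460.0, 176.0], [456.0, 151.0]]
[178. 334.] 22624 z52 [606.8 142.3  52. ] d [457.2 247.3 275.7] corners [[680.0, -87.0], [463.0, 10.0], [514.0, 284.0], [740.0, 247.0]]
[370. 360.] 13307 z52 [674.8 332.5  52. ] d [464.9 289.3 284.4] corners [[726.0, 227.0], [596.0, 251.0], [649.0, 527.0], [787.0, 536.0]]
```

View pics/w3.png

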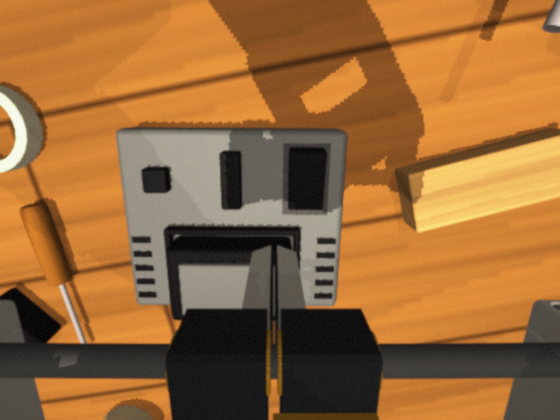

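The wrist view shows the charger rocker at (306,177), bar key at (231,179) and square key at (156,179). That puts the rocker pivot at (470.7,297) and the bar at (459.7,231), within 2–3 mm of the top view. I'll move over the front end of the rocker and descend.

```bash
python3 -m inch '[[[0,0,0],[-0.023,0.0191,0],0],[[0,0,0],[-0.023,0.0191,0],0],[[0,0,0],[0,0,-0.02],0],[[0,0,0],[0,0,-0.02],0],[[0,0,0],[0,0,-0.02],0],[[0,0,0],[0,0,-0.02],0],[[0,0,0],[0,0,-0.016],0],[[0,0,0],[0,0,-0.004],0],[[0,0,0],[0,0,-0.002],0],[[0,0,0],[0,0,0],0]]'; python3 -m inch '[[[0,0,0],[0,0,-0.001],0],[[0,0,0],[0,0,-0.001],0],[[0,0,0],[0,0,-0.001],0],[[0,0,0],[0,0,-0.001],0],[[0,0,0],[0,0,-0.001],0],[[0,0,0],[0,0,-0.001],0],[[0,0,0],[0,0,-0.001],0],[[0,0,0],[0,0,-0.001],0],[[0,0,0],[0,0,-0.001],0],[[0,0,0],[0,0,0],0]]'
```

```text
clock: 8.68
eef_pos: [447.3, 301.5, 61.1]
eef_rot: [-1.571, -0.0, -0.185]
wrist_force: [0.3, -0.3, -0.2]
finger_gap: 0.4
clock: 9.52
eef_pos: [447.0, 301.4, 51.4]
eef_rot: [-1.571, 0.0, -0.184]
wrist_force: [0.3, 0.5, 1.3]
finger_gap: 0.3
```

```bash
python3 -m inch '[[[0,0,0],[0,0,-0.001],0],[[0,0,0],[0,0,-0.001],0],[[0,0,0],[0,0,-0.0005],0],[[0,0,0],[0,0,-0.0005],0],[[0,0,0],[0,0,-0.0005],0],[[0,0,0],[0,0,-0.0003],0],[[0,0,0],[0,0,0],0],[[0,0,0],[0,0,0],0],[[0,0,0],[0,0,0],0],[[0,0,0],[0,0,0],0]]'
```

```text
clock: 10.35
eef_pos: [447.3, 301.5, 48.0]
eef_rot: [-1.571, -0.0, -0.185]
wrist_force: [1.6, 0.5, 4.4]
finger_gap: 0.7
```

```bash
python3 -m inch '[[[0,0,0],[0,0,-0.0005],0],[[0,0,0],[0,0,-0.0005],0],[[0,0,0],[0,0,-0.0005],0],[[0,0,0],[0,0,0],0],[[0,0,0],[0,0,0],0],[[0,0,0],[0,0,0],0],[[0,0,0],[0,0,0],0],[[0,0,0],[0,0,0],0],[[0,0,0],[0,0,0],0],[[0,0,0],[0,0,0],0]]'
```

```text
clock: 11.18
eef_pos: [447.5, 301.6, 47.5]
eef_rot: [-1.57, -0.001, -0.184]
wrist_force: [-3.2, -4.1, 18.0]
finger_gap: 0.5
```

18 N at 47.5 mm, so it is against the stop. I'll lift, return to the viewpoint and check the tilt.

```bash
python3 -m inch '[[[0,0,0],[0,0,0.004],0],[[0,0,0],[0,0,0.015],0],[[0,0,0],[0,0,0.02],0],[[0,0,0],[0,0,0.02],0],[[0,0,0],[0,0,0.02],0],[[0,0,0],[0,0,0.02],0],[[0,0,0],[0,0,0.016],0],[[0,0,0],[0.023,-0.0195,0],0],[[0,0,0],[0.023,-0.0195,0],0],[[0,0,0],[0,0,0],0]]'; python3 slope.py 470.7 297 169.6 w4
```

```text
clock: 12.02
eef_pos: [495.3, 259.9, 161.0]
eef_rot: [-1.572, 0.0, -0.187]
wrist_force: [0.8, -0.8, 0.4]
finger_gap: 0.7
wrist 1487 slope toward pressed end [-0.203 51.579] rms 0.723809527899116
top 0
top at start 188 slope toward pressed end [ 0.205 53.618] rms 1.8957366917148735
side 58 slope toward pressed end [-0.191 50.024] rms 1.6342726555585527
side at start 50 slope toward pressed end [ 0.198 50.375] rms 1.5325586332864907
```

The charger rocker is fully over (slope -0.20). Next is the bar key.

```bash
python3 -m inch '[[[0,0,0],[-0.017,-0.0155,0],0],[[0,0,0],[-0.017,-0.0155,0],0],[[0,0,0],[0,0,-0.02],0],[[0,0,0],[0,0,-0.02],0],[[0,0,0],[0,0,-0.02],0],[[0,0,0],[0,0,-0.02],0],[[0,0,0],[0,0,-0.016],0],[[0,0,0],[0,0,-0.004],0],[[0,0,0],[0,0,0],0],[[0,0,0],[0,0,0],0]]'
```

```text
clock: 13.0
eef_pos: [459.0, 232.0, 62.0]
eef_rot: [-1.571, -0.0, -0.184]
wrist_force: [-1.0, 0.1, -0.3]
finger_gap: 0.4
```

```bash
python3 -m inch '[[[0,0,0],[0,-0.001,-0.005],0],[[0,0,0],[0,0,-0.004],0],[[0,0,0],[0,0,-0.002],0],[[0,0,0],[0,0,-0.001],0],[[0,0,0],[0,0,-0.001],0],[[0,0,0],[0,0,-0.001],0],[[0,0,0],[0,0,-0.001],0],[[0,0,0],[0,0,-0.0005],0],[[0,0,0],[0,0,0],0],[[0,0,0],[0,0,0],0]]'
```

```text
clock: 13.83
eef_pos: [459.3, 230.5, 46.3]
eef_rot: [-1.57, -0.001, -0.184]
wrist_force: [-0.8, 0.7, 7.1]
finger_gap: 0.7
```

```bash
python3 -m inch '[[[0,0,0],[0,0,-0.0005],0],[[0,0,0],[0,0,-0.0005],0],[[0,0,0],[0,0,-0.0005],0],[[0,0,0],[0,0,0],0],[[0,0,0],[0,0,0],0],[[0,0,0],[0,0,0],0],[[0,0,0],[0,0,0],0],[[0,0,0],[0,0,0],0],[[0,0,0],[0,0,0],0],[[0,0,0],[0,0,0],0]]'
```

```text
clock: 14.67
eef_pos: [459.4, 230.6, 45.9]
eef_rot: [-1.57, -0.001, -0.184]
wrist_force: [-7.8, -3.1, 24.4]
finger_gap: 0.2
```

The bar key is on its stop: 24 N at 45.9 mm, where fully down is 46. I'll lift clear and make the final check.

```bash
python3 -m inch '[[[0,0,0],[0,0,0.004],0],[[0,0,0],[0,0,0.015],0],[[0,0,0],[0,0,0.02],0],[[0,0,0],[0,0,0.02],0],[[0,0,0],[0,0,0.02],0],[[0,0,0],[0,0,0.02],0],[[0,0,0],[0,0,0.016],0],[[0,0,0],[0.0175,0.015,0],0],[[0,0,0],[0.0175,0.015,0],0],[[0,0,0],[0,0,0],0]]'; python3 -m inch '[[[0,0,0],[0,0,0],0],[[0,0,0],[0,0,0],0],[[0,0,0],[0,0,0],0],[[0,0,0],[0,0,0],0],[[0,0,0],[0,0,0],0],[[0,0,0],[0,0,0],0],[[0,0,0],[0,0,0],0],[[0,0,0],[0,0,0],0],[[0,0,0],[0,0,0],0],[[0,0,0],[0,0,0],0]]'; python3 w.py w5; python3 slope.py 470.7 297 169.6 w6;python3 slope.py 542 -222 27.5 w7
python3 - <<'E'
from cell import imaging
import cv2
cv2.imwrite("pics/side1.png",imaging.camera("side")["pixels"][:,:,::-1])
E
```

```text
clock: 15.5
eef_pos: [495.7, 261.9, 159.1]
eef_rot: [-1.57, -0.0, -0.184]
wrist_force: [0.4, 0.4, -0.1]
finger_gap: 0.6
clock: 16.33
eef_pos: [494.0, 260.4, 159.3]
eef_rot: [-1.571, 0.0, -0.184]
wrist_force: [0.8, 0.0, -0.4]
finger_gap: 0.4
[494.04288491 260.43104722 159.34014166] [-1.57083359e+00  4.24684137e-05 -1.84445584e-01] [ 0.75735438  0.00586859 -0.37650987] 0.3776035487227009
[309. 180.] 2500 z52 [473.6 296.6  52. ] d [473.3 296.5  53.6] corners [[498.0, 273.0], [442.0, 285.0], [450.0, 319.0], [506.0, 309.0]]
[233. 178.] 1190 z52 [459.8 231.6  52. ] d [459.6 231.7  52.7] corners [[434.0, 228.0], [437.0, 245.0], [488.0, 235.0], [484.0, 216.0]]
[157. 178.] 676 z52 [447.5 166.3  52. ] d [447.5 166.3  52.1] corners [[435.0, 157.0], [439.0, 181.0], [461.0, 175.0], [456.0, 151.0]]
[178. 334.] 22823 z52 [605.2 142.1  52. ] d [457.5 245.4 273.1] corners [[674.0, -85.0], [460.0, 13.0], [515.0, 284.0], [739.0, 245.0]]
[369. 360.] 13273 z52 [672.4 329.3  52. ] d [467.  287.1 279.7] corners [[723.0, 226.0], [594.0, 249.0], [646.0, 522.0], [783.0, 531.0]]
wrist 1501 slope toward pressed end [-0.209 51.615] rms 0.7511776188410008
top 0
top at start 188 slope toward pressed end [ 0.205 53.618] rms 1.8957366917148735
side 58 slope toward pressed end [-0.167 50.521] rms 2.0482441804860603
side at start 50 slope toward pressed end [ 0.198 50.375] rms 1.5325586332864907
wrist 0
top 182 slope toward pressed end [-0.191 53.209] rms 2.08313795028132
top at start 179 slope toward pressed end [ 0.193 52.93 ] rms 2.147395106199619
side 89 slope toward pressed end [-0.205 50.115] rms 1.3939499927752008
side at start 125 slope toward pressed end [ 0.201 51.019] rms 1.8644070802350683
```

View pics/w5.png

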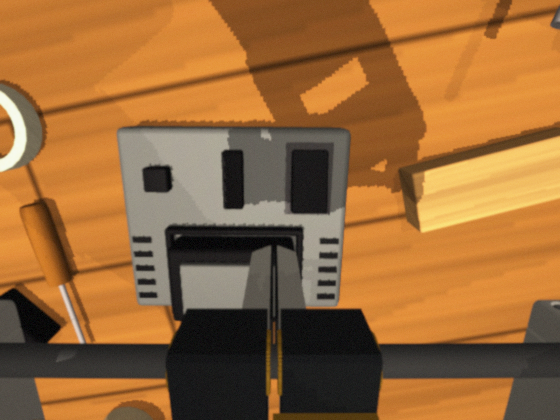

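View pics/side1.png

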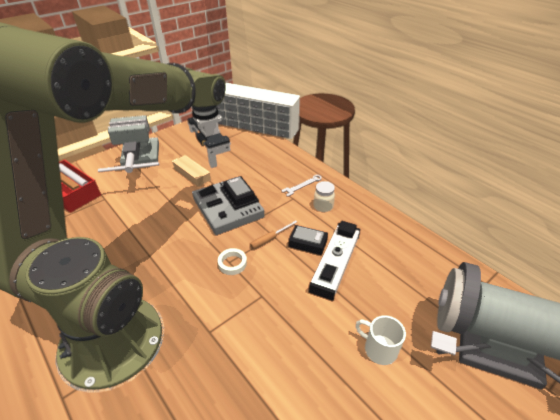

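The wrist view shows the bar key (233,178) back up at about 52.7 mm, with the square key and pack unchanged. The side view shows every loose thing where it was at the start and the gripper clear of everything. I'm handing in.

```bash
python3 -c "
from cell import ticket; print(ticket.sign_off())"
```

```text
the job is handed in; nothing more can be done
None
```

I pressed the three controls in order with the closed fingers: the strip's rocker, then the charger's rocker, then the bar key. I lifted clear and handed in at about 17 s; no verdict is reported.

| Control | Contact force at the stop | Fingertip height at the stop | Last check |
|---|---|---|---|
| Strip's rocker | 17 N | 48.0 mm | slope went from +0.20 to about -0.20 rad (top and side cameras) |
| Charger's rocker | 18 N | 47.5 mm | slope went from +0.20 to -0.21 rad (wrist camera) |
| Bar key | 24 N | 45.9 mm | back up, top at about 52.7 mm |

- **Left alone:** the square key's top is at about 52 mm, so it is unpressed. I never went near the round button, but I did not measure its height. In the last side picture both packs and every loose thing look unmoved; I judged that by eye.
- **Contact at hand-in:** wrist force was under 1 N with the fingertips at about 159 mm, so the robot was touching nothing.
- **Disagreements:** the side camera's last slope for the charger's rocker was noisier, at -0.17 rad. The top camera gave no reading there because the arm blocked it. Camera positions differed by about 2–3 mm between the top and wrist views, and up to about 7 mm in the side view, which I did not use for aiming.

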